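# Bed the tiles on a serving board and weigh them down

### The arm

A 6-joint arm with a two-finger parallel gripper is mounted at the origin on a cart in front of the work surface, level with it; the furniture and walls round the work are solid. World frame = base frame: x ahead of the robot, y to its left, z up, the work surface at z = 0. Lengths are in m, angles in rad, forces in N, time in s.
With the tool pointing down it reaches from about 0.35 to 0.975 m from the base axis. Payload 4.9 kg.
Tool frame: the origin (TCP) lies at the very end of the fingers, on their centre line; the grasp point (between the pads) lies 19 mm behind it (ctrl.grip_point_offset is the distance from the TCP to the grasp point, in m); z points along the fingers, y is the line along which they close (so a half turn about z gives the same grasp; the last joint's range is limited). The gripper opens to 85 mm and grips with 20 to 120 N. Pads are 22 mm wide; open, the fingers measure 114 mm over their backs; the gripper's body (76 mm by 85 mm) begins 54 mm behind the grasp point. The pads swing forward as they close: fully open they stand 13 mm farther back than shut.
Start: joints at [-1.379, 0.053, 1.613, -0, 1.476, -0.119], TCP at [0.191, -0.595, 0.231] pointing down, gripper open.
Joint ranges: [-3.01, 3.01], [-1.01, 2.22], [0.06, 2.58], [-1.02, 4.17], [0.09, 2.62], [-3.14, 3.14]. Speed limits (rad/s): [2.57, 2.57, 3.14, 3.14, 3.14, 3.14].

### API

Orientations are given as a rotation vector (axis times angle).
In Python, from station import ctrl gives the robot as it stands.
- The arm moves only by the tool send_rows, never from a script. Its argument "rows" is a list of rows, each a list of 3 entries, a list of its own where there are three numbers: the finger opening in cm, from 0 to 8.54, then the shift along the tool's x, y, z in cm, then the turn about the tool's z in degrees. A call has 1 to 10 rows; each row shifts and turns the commanded pose from where the row before left it, along the tool's axes as they then stand; what a row does not reach is not made up. A row lasts 1/8 s, in which the tool goes at most 62.5 mm and 10.7 degrees, less where a joint would pass 70% of its speed; a pose out of reach is approached as far as the arm can. A call with a gripper value outside its range is refused whole. The fingers move at their own pace and stop on an object; "newtons" is the grip in N (left out, the last holds). Time passes only in rows, so rows that do not move let the fingers close. It gives the time, the measured TCP pose, the force, the opening and the grip force at its end, in the units of the state.
- ctrl.get_obs(): the state, without advancing time (a new reading comes with each control period).
- ctrl.get_image(name): name is "scene" or "top" or "wrist"; returns a dict with "frame" (420x560x3 uint8, red, green, blue), "range_z" (420x560 float32, m along the optical axis (not along the pixel's ray), 0 where there is no reading), "fx", "fy", "cx", "cy" (pixels), "cam_to_world" (4x4, takes a point from camera to world coordinates). Camera axes: x right, y down, z forward; pixel columns grow to the right and rows downward; lengths in m; the calibration is good to about 2 mm. A picture is of the moment at which its call begins.
- ctrl.finish_job(): hands the job in; it is judged then, once.
The state is a dict: "t": time; "q": joint angles; "dq": joint speeds; "effort": joint torques, N m; "tool_pos": TCP position; "tool_rot": TCP orientation; "contact_force": force on the tool from outside, world axes, zero at the start; "wrist_torque": the same for the moment, N m; "opening": finger opening in m; "grip_force": force on a finger pad.
Only numpy, scipy, OpenCV 4.12 (cv2) and the standard library are available. Lean on these libraries where they do the work, as an engineer would, in place of code of your own. Each camera call takes 0.05 s, during which the arm holds its last target. There are 200 camera calls.

### The job

Take the twin-drum roller by its grip, stand it on the stuck-on tiles of the serving board and roll it along both lanes with steady downward pressure, until all eight tiles are fully down; only the roller may press on them. Then park the roller upright on its black mat, and keep the tiles pressed while the glue sets by putting all the oblong sardine tins there are in one neat, straight stack, flat on top of each other, in the middle of the tiles. The round tin and the kitchen timer do not stack with these: leave them where they are.

Things in the scene. Friction and masses are not known exactly. Their poses are not given: they have to be found in the camera images.
- board: Fixed wooden board, 220 (its x) x 320 (its y) x 22 mm high; origin under its centre. Eight tiles, blue and white by turns, lie on it in lanes a (board x = -33.5 mm) and b (x = +33.5 mm); tiles 1 to 4 at y = -91.5, -30.5, 30.5, 91.5 mm. A tile is 65 (x) by 59 mm (y); its top is 32 mm above the worktop when still proud, 28 mm when bedded. The last 38 mm at both ends are bare.
- board_mid (a point): Middle of the tiled field, a point at the height of the board's bare top (22 mm above the worktop); axes as the board's.
- roller: Loose twin-drum hand roller, 0.54 kg, 100 (its x) x 75 (its y) x 133 mm high; origin midway between the drums, level with their undersides, z up. It stands on two grey drums, 40 mm in diameter, 54 mm long, axles along its y at x = +30 and -30 mm, so it rolls along its x. Its handle slides down on a spring.
- roller_grip (a point): Middle of the roller's upright wooden grip post, 30 x 30 mm (sides along the roller's x and y), 58 mm tall with a black top; this point lies 100 mm above the drums' undersides, less what the handle is pushed in. Under the post is a 50 x 50 mm black flange, its top 28 mm below this point.
- roller_handle (a joint): How far the sprung handle is pushed down into the roller, 0 to 0.010 m; it takes about 5 N to start and 1 N more per mm (15 N at the stop, rigid beyond).
- roller_front (a joint): Turning angle of the drum at the roller's +x, rad, turns without end, light friction.
- roller_rear (a joint): Turning angle of the drum at the roller's -x, rad, turns without end, light friction.
- mat_top (a point): Centre of the top of the fixed black rubber parking mat, 135 (x) x 100 (y) x 4 mm, its top 4 mm above the worktop, on which the roller stands at first.
- round_tin_center (a point): Centre of a round ring-pull tin, 86 mm across, 40 mm high (bystander).
- timer_center (a point): Centre of a red and white kitchen timer with a domed top, 62 mm across, 51 mm high (bystander).
- tile_a1 (a joint): How far tile a1 is pressed down, 0 (proud) to 0.004 m (fully bedded); it yields to about 4 N and stays where it is left.
- tile_a2 (a joint): How far tile a2 is pressed down, 0 (proud) to 0.004 m (fully bedded); it yields to about 4 N and stays where it is left.
- tile_a3 (a joint): How far tile a3 is pressed down, 0 (proud) to 0.004 m (fully bedded); it yields to about 4 N and stays where it is left.
- tile_a4 (a joint): How far tile a4 is pressed down, 0 (proud) to 0.004 m (fully bedded); it yields to about 4 N and stays where it is left.
- tile_b1 (a joint): How far tile b1 is pressed down, 0 (proud) to 0.004 m (fully bedded); it yields to about 4 N and stays where it is left.
- tile_b2 (a joint): How far tile b2 is pressed down, 0 (proud) to 0.004 m (fully bedded); it yields to about 4 N and stays where it is left.
- tile_b3 (a joint): How far tile b3 is pressed down, 0 (proud) to 0.004 m (fully bedded); it yields to about 4 N and stays where it is left.
- tile_b4 (a joint): How far tile b4 is pressed down, 0 (proud) to 0.004 m (fully bedded); it yields to about 4 N and stays where it is left.
- sardines_1_center (a point): Centre of oblong flat sardine tin 1 (may be absent), 63 (its x) x 105 (its y) x 24 mm high, rounded corners, sides a little narrower at the foot, 0.15 kg; 12 mm above its underside, z up. Tins stack flat on one another, 24 mm a layer.
- sardines_2_center (a point): Centre of oblong flat sardine tin 2 (may be absent), 63 (its x) x 105 (its y) x 24 mm high, rounded corners, sides a little narrower at the foot, 0.15 kg; 12 mm above its underside, z up. Tins stack flat on one another, 24 mm a layer.
- sardines_3_center (a point): Centre of oblong flat sardine tin 3 (may be absent), 63 (its x) x 105 (its y) x 24 mm high, rounded corners, sides a little narrower at the foot, 0.15 kg; 12 mm above its underside, z up. Tins stack flat on one another, 24 mm a layer.
- sardines_4_center (a point): Centre of oblong flat sardine tin 4 (may be absent), 63 (its x) x 105 (its y) x 24 mm high, rounded corners, sides a little narrower at the foot, 0.15 kg; 12 mm above its underside, z up. Tins stack flat on one another, 24 mm a layer.
- sardines_5_center (a point): Centre of oblong flat sardine tin 5 (may be absent), 63 (its x) x 105 (its y) x 24 mm high, rounded corners, sides a little narrower at the foot, 0.15 kg; 12 mm above its underside, z up. Tins stack flat on one another, 24 mm a layer.
There are look-alikes about, which are no part of the job. What is shaped like the part that bears sardines_1_center but purple or turquoise is not meant.

How it is judged:
On the way, in this order (a step that is already met when the one before it is completed fails the run):
1. the roller rolls over the tiles, a drum turning, while it presses on them with more than 4 N (contact force between roller and board above 4 N and (velocity of joint any of roller_front, roller_rear above 0.15 rad/s or velocity of joint any of roller_front, roller_rear below -0.15 rad/s)), for 0.3 s.
2. all eight tiles are pressed down by more than 3 of their 4 mm (value of joint each of tile_a1, tile_a2, tile_a3, tile_a4, tile_b1, tile_b2, tile_b3, tile_b4 above 0.003 m), for 0.2 s.
At the end, for the whole second after the job is handed in: All eight tiles down by over 3 mm; roller upright on its drums on the mat, within 45 mm of its centre; all sardine tins present lie flat in one stack within 45 mm of the middle of the tiles, their centres within 22 mm and long sides within 0.3 rad of one another (all of step 2 and horizontal distance between roller and mat_top below 0.045 m and angle between roller's own z axis and vertical below 0.12 rad and height (world z) of roller below 0.012 m and horizontal distance between each of sardines_1_center, sardines_2_center, sardines_3_center, sardines_4_center, sardines_5_center and board_mid below 0.045 m and angle between the z axis of each of sardines_1_center, sardines_2_center, sardines_3_center, sardines_4_center, sardines_5_center and the z axis of board, either way round below 0.12 rad and height (world z) of each of sardines_1_center, sardines_2_center, sardines_3_center, sardines_4_center, sardines_5_center above 0.035 m and horizontal distance between each of sardines_2_center, sardines_3_center, sardines_4_center, sardines_5_center and sardines_1_center below 0.022 m and angle between the y axis of each of sardines_2_center, sardines_3_center, sardines_4_center, sardines_5_center and the y axis of sardines_1_center, either way round below 0.3 rad and horizontal distance between each of sardines_3_center, sardines_4_center, sardines_5_center and sardines_2_center below 0.022 m and angle between the y axis of each of sardines_3_center, sardines_4_center, sardines_5_center and the y axis of sardines_2_center, either way round below 0.3 rad and horizontal distance between each of sardines_4_center, sardines_5_center and sardines_3_center below 0.022 m and angle between the y axis of each of sardines_4_center, sardines_5_center and the y axis of sardines_3_center, either way round below 0.3 rad and horizontal distance between sardines_5_center and sardines_4_center below 0.022 m and angle between the y axis of sardines_5_center and the y axis of sardines_4_center, either way round below 0.3 rad); the robot touches nothing.
It fails at once if the round tin or the kitchen timer moved by more than 6 cm (distance of any of round_tin_center, timer_center from where it was at the start of the episode above 0.06 m).
It fails at once if fingers press on the tiles or the board with more than 12 N (contact force between the fingers and board above 12 N).
Of sardines_1, sardines_2, sardines_3, sardines_4, sardines_5 only 3 to 5 are there at a start; the rules pass over those that are not, and their reading is None.
At some moment in a run one of sardines_1, sardines_2, sardines_3, sardines_4, sardines_5 may be knocked a few centimetres aside while the robot is not near it.
Once in a run the grip may slacken for a moment while it holds something.
It also fails if it takes over 210 s, if anything falls off the work surface, if the arm or the gripper's body presses on something with over 40 N, if the wrist force passes 120 N, or if a joint passes its speed limit or range.

## Working session

There is one attempt and no reset: what is moved stays moved. The work goes in short steps, Python scripts to look and compute and a tool call to move; the robot and the scene stay as the last step left them, time stands still between calls to the robot, and variables do not carry over. Pictures are saved under pics/ and viewed, at most 14 in all, crops included, and the job is handed in when it is done.

Besides the shell and the picture viewer there is one more tool, called after "Request:" as name(argument=value, ...), one argument or row to a line, values as JSON. send_rows: Moves the arm, as the interface text tells. Its arguments: {"type":"object","properties":{"rows":{"type":"array","items":{"type":"array"}},"newtons":{"type":"number"}},"required":["rows"]}

```bash
mkdir -p pics; ls
cat > h.py <<'E'
import numpy as np, cv2
from station import ctrl
from scipy.spatial.transform import Rotation as R
def grab(n,name):
    im=ctrl.get_image(n); np.savez('pics/'+name+'.npz',**im)
    cv2.imwrite('pics/'+name+'.png',im['frame'][:,:,::-1]); return im
def load(name): return dict(np.load('pics/'+name+'.npz'))
def ray(im,u,v,z):
    T=im['cam_to_world']; d=T[:3,:3]@np.array([(u-im['cx'])/im['fx'],(v-im['cy'])/im['fy'],1]); o=T[:3,3]
    return o+d*(z-o[2])/d[2]
def cloud(im):
    v,u=np.mgrid[:420,:560]; Z=im['range_z']
    P=np.stack([(u-im['cx'])/im['fx']*Z,(v-im['cy'])/im['fy']*Z,Z,np.ones_like(Z)],-1)@im['cam_to_world'].T
    P=P[...,:3]; P[Z==0]=np.nan; return P
E
python3 - <<'E'
from h import *
a=grab('top','top0'); b=grab('scene','scene0')
for i in(a,b): print(i['cam_to_world'].round(3),i['fx'])
o=ctrl.get_obs(); print(o['t'],o['tool_pos'],o['tool_rot'],R.from_rotvec(o['tool_rot']).as_matrix().round(3))
E
```

```text
pics
[[-0.012 -0.988  0.156  0.233]
 [-1.     0.012 -0.007 -0.067]
 [ 0.005 -0.156 -0.988  1.423]
 [ 0.     0.     0.     1.   ]] 433.7657749229283
[[-0.576 -0.462  0.675 -0.678]
 [-0.817  0.317 -0.481  0.732]
 [ 0.009 -0.829 -0.56   1.049]
 [ 0.     0.     0.     1.   ]] 469.3036741728801
0.1 [ 0.19101799 -0.5945095   0.23017174] [-3.10190627e+00 -4.85892380e-01  8.96551534e-05] [[ 0.952  0.306 -0.   ]
 [ 0.306 -0.952  0.002]
 [ 0.    -0.002 -1.   ]]
```

View pics/top0.png

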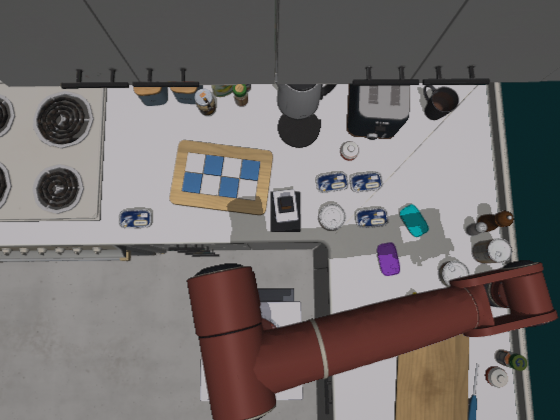

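View pics/scene0.png

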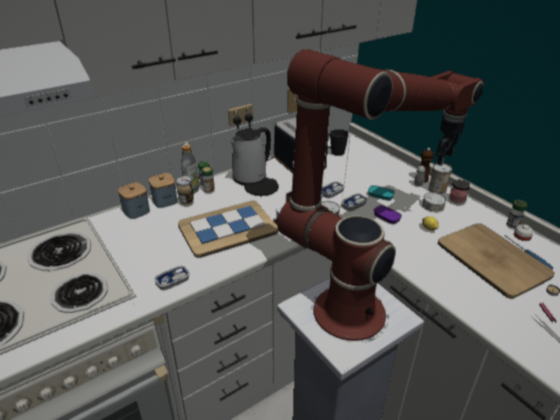

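Top view shows: board (222,177), roller on mat (286,207); blue oblong tins (136,218), (332,182), (366,182), (371,217). Look-alikes: turquoise (414,221), purple (388,260). Bystanders: round tin (331,217) (similar one at 454,273), timer (350,150). The scene view agrees, with tins at (172,277), (333,189), (354,201). I choose the blue ones and check them in one crop.

Run:
```python
from h import *
a=load('top0'); f=a['frame'][:,:,::-1]
cv2.imwrite('pics/crop0.png',cv2.resize(f[130:290,115:435],None,fx=2.5,fy=2.5,interpolation=cv2.INTER_CUBIC)[:600])
P=cloud(a); hsv=cv2.cvtColor(np.ascontiguousarray(f),cv2.COLOR_BGR2HSV)
z=P[...,2]; print('table z',np.nanmedian(z[215:235,200:225]))
m=((z>0.012)&(z<0.2)).astype(np.uint8); m[280:]=0
n,l,s,c=cv2.connectedComponentsWithStats(m)
for i in range(1,n):
    if s[i,4]<60: continue
    k=l==i; top=np.nanpercentile(z[k],90); q=P[k&(z>top-.006)]
    r=cv2.minAreaRect((q[:,:2]*1000).astype(np.float32))
    print(c[i].round(),s[i,4],'top',top.round(3),'ctr',np.round(r[0],0),np.round(r[1],0),round(r[2],1),'hue',np.median(hsv[k],axis=0))
```

```text
table z -0.0003513143469737745
[300. 109.] 1908 top 0.176 ctr [ 793. -147.] [137.  52.] 78.7 hue [120.   6.  77.]
[513. 183.] 8527 top 0.179 ctr [ 509. -842.] [  9. 593.] 89.9 hue [ 92. 191.  41.]
[196.  98.] 795 top 0.109 ctr [819. 176.] [130.  57.] 56.6 hue [100.  56.  99.]
[233.  92.] 509 top 0.106 ctr [825.  31.] [36. 43.] 12.4 hue [30. 84. 80.]
[377. 110.] 3084 top 0.182 ctr [ 747. -411.] [159. 113.] 87.7 hue [107.  10.  95.]
[440. 101.] 829 top 0.102 ctr [ 786. -629.] [90. 91.] 86.5 hue [105.  20.  32.]
[151.  94.] 501 top 0.103 ctr [825. 329.] [87. 27.] 89.3 hue [102.  63.  71.]
[ 59. 148.] 3766 top 0.025 ctr [651. 626.] [415. 198.] 3.3 hue [15. 15. 47.]
[100. 122.] 183 top 0.019 ctr [756. 517.] [ 34. 233.] 90.0 hue [ 15.  13. 161.]
[  6. 114.] 335 top 0.023 ctr [781. 820.] [143.  51.] 5.0 hue [135.   5. 117.]
[ 12. 138.] 73 top 0.016 ctr [707. 799.] [37. 71.] 54.0 hue [ 15.  15. 165.]
[ 20. 151.] 261 top 0.016 ctr [646. 767.] [107. 111.] 53.3 hue [ 15.  15. 165.]
[221. 177.] 6222 top 0.033 ctr [560.  98.] [315. 209.] 83.6 hue [ 18. 102. 156.]
[349. 150.] 278 top 0.047 ctr [ 6
[... 317 characters left out ...]
r [ 535. -382.] [ 63. 105.] 7.2 hue [111.  40. 122.]
[285. 206.] 699 top 0.135 ctr [ 454. -112.] [31. 31.] 6.6 hue [135.   9. 136.]
[331. 216.] 579 top 0.04 ctr [ 419. -262.] [83. 83.] 63.1 hue [150.   4. 177.]
[414. 220.] 582 top 0.025 ctr [ 404. -532.] [104.  65.] 28.0 hue [ 91. 229. 100.]
[ 28. 217.] 176 top 0.019 ctr [437. 712.] [207.  31.] 88.2 hue [ 15.  14. 165.]
[134. 218.] 574 top 0.025 ctr [422. 375.] [104.  60.] 89.2 hue [111.  42. 119.]
[371. 217.] 576 top 0.025 ctr [ 416. -394.] [ 63. 105.] 5.1 hue [111.   40.  107.5]
[388. 259.] 608 top 0.025 ctr [ 281. -442.] [104.  63.] 10.8 hue [138.  156.  140.5]
[453. 270.] 446 top 0.04 ctr [ 245. -644.] [54. 88.] 12.1 hue [135.   3. 169.]
```

View pics/crop0.png

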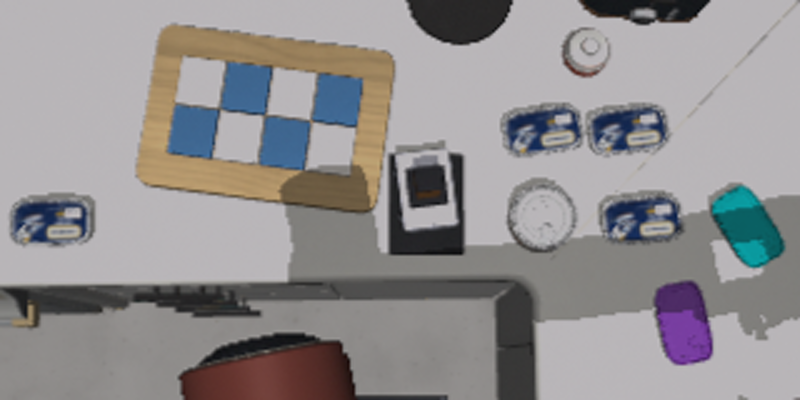

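The crop confirms four blue sardine tins, at (50,220), (541,130), (627,130) and (641,217) in crop pixels. Turquoise (747,225) and purple (683,322) are rejected. The roller stands on the mat with its black post top at (428,186).

```bash
cat >> h.py <<'E'
def plan(x,y,z,yaw,n):
    "rows from measured pose to target TCP; yaw (deg) of tool x axis"
    o=ctrl.get_obs(); M=R.from_rotvec(o['tool_rot']).as_matrix(); p=np.array(o['tool_pos'])
    y0=np.degrees(np.arctan2(M[1,0],M[0,0])); dy=(yaw-y0+180)%360-180; step=(np.array([x,y,z])-p)*100/n
    print('from',(p*1000).round(1),'yaw',round(y0,1),'dyaw',round(dy,1),'F',np.round(o['contact_force'],1),'open',round(o['opening']*1000,1),'grip',round(o['grip_force'],1),'t',round(o['t'],1))
    out=[]
    for i in range(n):
        a=np.radians(y0+dy*i/n); c,s=np.cos(a),np.sin(a)
        out.append([[round(v,2) for v in (c*step[0]+s*step[1],s*step[0]-c*step[1],-step[2])],round(-dy/n,1)])
    print(out)
E
python3 - <<'E'
from h import *
a=load('top0'); P=cloud(a); f=a['frame']; hsv=cv2.cvtColor(f,cv2.COLOR_RGB2HSV)
# tile field: blue tiles
m=cv2.inRange(hsv,(95,100,60),(125,255,255)); m[:, :165]=0; m[:,280:]=0
n,l,s,c=cv2.connectedComponentsWithStats(m)
for i in range(1,n):
    if s[i,4]>100: print(c[i].round(1),s[i,4],ray(a,*c[i],.032)[:2].round(4), 'z',np.nanmedian(P[l==i][:,2]).round(4))
# mat
m=((cv2.cvtColor(f,cv2.COLOR_RGB2GRAY)<45)&(P[...,2]<.012)).astype(np.uint8)
v,u=np.where(m[185:236,265:305]); q=np.array([ray(a,x+265,y+185,.004)[:2]*1000 for x,y in zip(u,v)],np.float32)
print('mat',cv2.minAreaRect(q))
plan(.454,-.112,.25,96.6,14)
E
```

```text
[213.3 165. ] 331 [0.5942 0.1208] z 0.0313
[249.7 169.6] 324 [0.5773 0.001 ] z 0.0315
[192.  182.3] 327 [0.5366 0.1897] z 0.0306
[228.5 186.9] 334 [0.5199 0.0703] z 0.0309
mat ((441.031982421875, -114.28305053710938), (93.25091552734375, 130.3865203857422), 89.3167953491211)
from [ 191.  -594.5  230.2] yaw 17.8 dyaw 78.8 F [0.2 0.4 0.5] open 85.2 grip 0.0 t 0.1
[[[np.float64(2.84), np.float64(-2.71), np.float64(-0.14)], np.float64(-5.6)], [[np.float64(3.09), np.float64(-2.42), np.float64(-0.14)], np.float64(-5.6)], [[np.float64(3.32), np.float64(-2.1), np.float64(-0.14)], np.float64(-5.6)], [[np.float64(3.51), np.float64(-1.76), np.float64(-0.14)], np.float64(-5.6)], [[np.float64(3.66), np.float64(-1.41), np.float64(-0.14)], np.float64(-5.6)], [[np.float64(3.78), np.float64(-1.05), np.float64(-0.14)], np.float64(-5.6)], [[np.float64(3.87), np.float64(-0.67), np.float64(-0.14)], np.float64(-5.6)], [[np.float64(3.91), np.float64(-0.29), np.float64(-0.14)], np.float64(-5.6)], [[np.float64(3.92), np.float64(0.1), np.float64(-0.14)], np.float64(-5.6)], [[np.float64(3.9), np.float64(0.48), np.float64(-0.14)], np.float64(-5.6)], [[np.float64(3.83), np.float64(0.86), np.float64(-0.14)], np.float64(-5.6)], [[np.float64(3.73), np.float64(1.23), np.float64(-0.14)], np.float64(-5.6)], [[np.float64(3.59), np.float64(1.59), np.float64(-0.14)], np.float64(-5.6)], [[np.float64(3.41), np.float64(1.94), np.float64(-0.14)], np.float64(-5.6)]]
```

Request:
send_rows(
  rows=[
    [8.5,[2.8,-2.7,-0.1],-5.6],
    [8.5,[3.1,-2.4,-0.1],-5.6],
    [8.5,[3.3,-2.1,-0.1],-5.6],
    [8.5,[3.5,-1.8,-0.1],-5.6],
    [8.5,[3.7,-1.4,-0.1],-5.6],
    [8.5,[3.8,-1.0,-0.1],-5.6],
    [8.5,[3.9,-0.7,-0.1],-5.6],
  ],
)

```text
t: 0.98
tool_pos: [0.3234, -0.3523, 0.2378]
tool_rot: [-2.758, -1.503, -0.0]
contact_force: [0.7, 0.0, -0.8]
opening: 0.0851
grip_force: 0.0
```

Request:
send_rows(
  rows=[
    [8.5,[3.9,-0.3,-0.2],-5.6],
    [8.5,[3.9,0.1,-0.2],-5.6],
    [8.5,[3.9,0.5,-0.2],-5.6],
    [8.5,[3.8,0.9,-0.2],-5.6],
    [8.5,[3.7,1.2,-0.2],-5.6],
    [8.5,[3.6,1.6,-0.2],-5.6],
    [8.5,[3.4,1.9,-0.2],-5.6],
    [8.5,[0,0,0],0],
    [8.5,[0,0,0],0],
  ],
)

```text
t: 2.1
tool_pos: [0.455, -0.1142, 0.2519]
tool_rot: [-2.098, -2.338, 0.001]
contact_force: [-0.2, -0.0, -0.3]
opening: 0.0851
grip_force: 0.0
```

```bash
sed -i 's/round(v,2) for v/round(float(v),2) for v/; s/round(-dy\/n,1)/round(float(-dy\/n),1)/' h.py
python3 - <<'E'
from h import *
a=grab('wrist','w1'); b=grab('top','top1')
P=cloud(a); z=P[...,2]
print('top of post', np.nanmax(z[(P[...,0]>.40)&(P[...,0]<.5)&(abs(P[...,1]+.112)<.05)]))
k=(z>.128)&(z<.145)&(abs(P[...,0]-.454)<.05)&(abs(P[...,1]+.112)<.05); q=P[k]
print(k.sum(),cv2.minAreaRect((q[:,:2]*1000).astype(np.float32)))
k=(z>.05)&(z<.068)&(abs(P[...,0]-.454)<.07)&(abs(P[...,1]+.112)<.07); q=P[k]
print('body',k.sum(),q[:,2].max(),cv2.minAreaRect((q[:,:2]*1000).astype(np.float32)))
plan(.454,-.112,.2,96.6,1)
E
```

```text
top of post 0.34992803357461166
1495 ((453.56072998046875, -113.13031005859375), (30.841856002807617, 30.324981689453125), 6.138248443603516)
body 3681 0.06214641409641336 ((453.5050048828125, -112.6616439819336), (100.06248474121094, 68.06781005859375), 6.244599342346191)
from [ 454.9 -114.8  252. ] yaw 96.1 dyaw 0.5 F [ 0.3  1.1 -0.4] open 85.2 grip 0.0 t 2.2
[[[0.28, -0.06, 5.2], -0.5]]
```

View pics/w1.png

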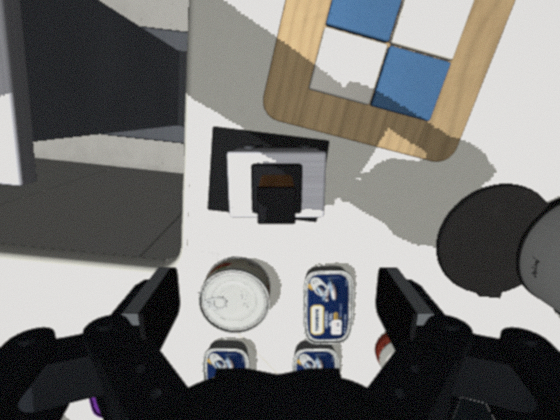

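View pics/top1.png

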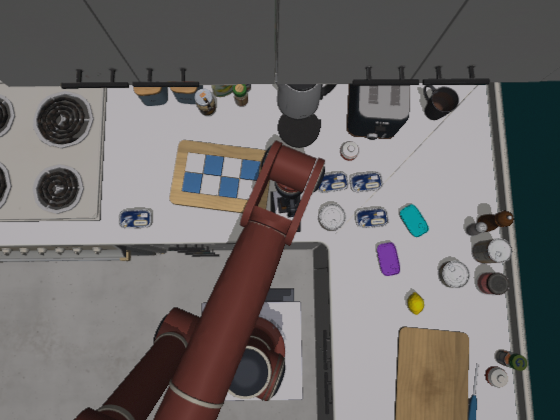

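The wrist view shows the roller with its post at (276,195) and the mat beneath it, tins at (328,305), (227,360), (316,358), and no extra tin. The second top view is clear where the arm stood before (only a lemon and a cutting board), so there are four tins. Now the roller grasp.

Request:
send_rows(
  rows=[
    [8.5,[0.2,-0.1,4],0],
    [8.5,[0,0,4],0],
    [8.5,[0,0,3],0],
    [8.5,[0,0,3],0],
    [8.5,[0,0,2],0],
    [8.5,[0,0,1],0],
    [8.5,[0,0,0],0],
  ],
)

```text
t: 3.08
tool_pos: [0.4536, -0.1125, 0.0819]
tool_rot: [-2.098, -2.336, 0.001]
contact_force: [-0.0, -0.5, 1.1]
opening: 0.0853
grip_force: 0.0
```

Request:
send_rows(
  rows=[
    [2,[0,0,0],0],
    [2,[0,0,0],0],
    [2,[0,0,0],0],
    [2,[0,0,0],0],
    [2,[0,0,0],0],
    [2,[0,0,0],0],
    [2,[0,0,0],0],
    [2,[0,0,0],0],
  ],
  newtons=90,
)

```text
t: 4.08
tool_pos: [0.4545, -0.1123, 0.0827]
tool_rot: [2.097, 2.338, 0.001]
contact_force: [0.9, -0.3, 5.1]
opening: 0.0293
grip_force: 88.5
```

Run:
```python
from h import *
plan(.454,-.112,.2,96.6,1)
```

```text
from [ 454.5 -112.3   82.7] yaw 96.2 dyaw 0.4 F [ 0.9 -0.3  5.1] open 29.3 grip 88.5 t 4.1
[[[0.04, -0.05, -11.73], -0.4]]
```

Request:
send_rows(
  rows=[
    [2,[0,0,-1],0],
    [2,[0,0,-2],0],
    [2,[0,0,-3],0],
    [2,[0,0,0],0],
  ],
)

```text
t: 4.58
tool_pos: [0.4547, -0.1124, 0.1433]
tool_rot: [2.096, 2.337, 0.001]
contact_force: [0.3, 0.1, -4.4]
opening: 0.0289
grip_force: 90.1
```

Run:
```python
from h import *
plan(.514,.031,.143,172,10)
```

```text
from [ 454.7 -112.4  143.3] yaw 96.2 dyaw 75.8 F [ 0.3  0.1 -4.4] open 28.9 grip 90.1 t 4.6
[[[1.36, 0.74, 0.0], -7.6], [[1.25, 0.92, 0.0], -7.6], [[1.12, 1.07, 0.0], -7.6], [[0.97, 1.21, 0.0], -7.6], [[0.8, 1.33, 0.0], -7.6], [[0.62, 1.42, 0.0], -7.6], [[0.42, 1.49, 0.0], -7.6], [[0.22, 1.54, 0.0], -7.6], [[0.02, 1.55, 0.0], -7.6], [[-0.19, 1.54, 0.0], -7.6]]
```

Request:
send_rows(
  rows=[
    [2,[1.4,0.7,0],-7.6],
    [2,[1.3,0.9,0],-7.6],
    [2,[1.1,1.1,0],-7.6],
    [2,[1.0,1.2,0],-7.6],
    [2,[0.8,1.3,0],-7.6],
    [2,[0.6,1.4,0],-7.6],
    [2,[0.4,1.5,0],-7.6],
    [2,[0.2,1.5,0],-7.6],
    [2,[0,1.6,0],-7.6],
    [2,[-0.2,1.5,0],-7.6],
  ],
)

```text
t: 5.82
tool_pos: [0.511, 0.0318, 0.1391]
tool_rot: [-0.206, -3.13, -0.0]
contact_force: [0.4, -0.3, -6.0]
opening: 0.029
grip_force: 90.0
```

Request:
send_rows(
  rows=[
    [2,[0,0,0],0],
    [2,[0,0,0],0],
  ],
)

```text
t: 6.08
tool_pos: [0.5116, 0.0309, 0.1406]
tool_rot: [-0.216, -3.131, 0.001]
contact_force: [-0.0, -0.4, -5.1]
opening: 0.0291
grip_force: 90.1
```

Run:
```python
from h import *
grab('wrist','w2'); grab('scene','s2')
plan(.514,.031,.1,172,1)
```

```text
from [512.1  30.7 141.5] yaw 172.1 dyaw -0.1 F [ 0.1  0.  -5.1] open 29.4 grip 90.1 t 6.2
[[[-0.18, 0.06, 4.15], 0.1]]
```

View pics/w2.png

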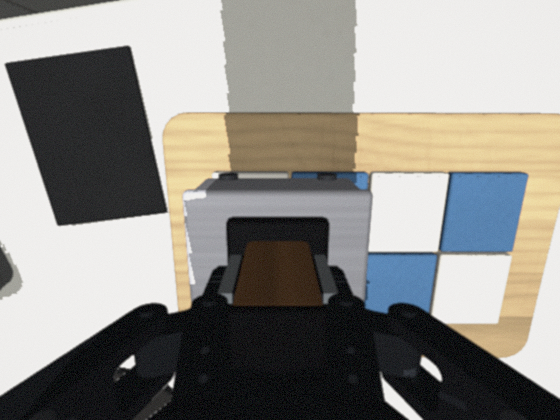

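Request:
send_rows(
  rows=[
    [2,[-0.1,0,1.5],0],
    [2,[0,0,1.3],0],
    [2,[0,0,0.2],0],
    [2,[0,0,0.2],0],
    [2,[0,0,0.2],0],
    [2,[0,0,0.2],0],
    [2,[0,0,0],0],
    [2,[0,0,0],0],
  ],
)

```text
t: 7.18
tool_pos: [0.5139, 0.0311, 0.1072]
tool_rot: [0.213, 3.134, 0.0]
contact_force: [-4.7, 0.7, 4.5]
opening: 0.029
grip_force: 91.1
```

Run:
```python
from h import *
plan(.5335,.1695,.1,172,10)
```

```text
from [513.9  31.1 107.2] yaw 172.2 dyaw -0.2 F [-4.7  0.7  4.5] open 29.0 grip 91.1 t 7.2
[[[-0.01, 1.4, 0.07], 0.0], [[-0.01, 1.4, 0.07], 0.0], [[-0.01, 1.4, 0.07], 0.0], [[-0.01, 1.4, 0.07], 0.0], [[-0.0, 1.4, 0.07], 0.0], [[-0.0, 1.4, 0.07], 0.0], [[-0.0, 1.4, 0.07], 0.0], [[-0.0, 1.4, 0.07], 0.0], [[-0.0, 1.4, 0.07], 0.0], [[-0.0, 1.4, 0.07], 0.0]]
```

Request:
send_rows(
  rows=[
    [2,[0,0,0.2],0],
    [2,[0,0,0.2],0],
    [2,[0,0,0.2],0],
    [2,[0,0,0],0],
    [2,[0,0,0],0],
  ],
)

```text
t: 7.8
tool_pos: [0.5141, 0.0311, 0.1022]
tool_rot: [0.213, 3.134, 0.0]
contact_force: [-6.8, 0.5, 9.3]
opening: 0.0296
grip_force: 91.6
```

Run:
```python
from h import *
plan(.5335,.1695,.1,172,10)
```

```text
from [514.1  31.1 102.2] yaw 172.2 dyaw -0.2 F [-6.8  0.5  9.3] open 29.6 grip 91.6 t 7.8
[[[-0.0, 1.4, 0.02], 0.0], [[-0.0, 1.4, 0.02], 0.0], [[-0.0, 1.4, 0.02], 0.0], [[-0.0, 1.4, 0.02], 0.0], [[-0.0, 1.4, 0.02], 0.0], [[-0.0, 1.4, 0.02], 0.0], [[-0.0, 1.4, 0.02], 0.0], [[-0.0, 1.4, 0.02], 0.0], [[-0.0, 1.4, 0.02], 0.0], [[0.0, 1.4, 0.02], 0.0]]
```

Request:
send_rows(
  rows=[
    [2,[0,0.7,0],0],
    [2,[0,0.9,0],0],
    [2,[0,1,0],0],
    [2,[0,1,0],0],
    [2,[0,1,0],0],
    [2,[0,1,0],0],
    [2,[0,1,0],0],
    [2,[0,1,0],0],
  ],
)

```text
t: 8.8
tool_pos: [0.5251, 0.1069, 0.1026]
tool_rot: [0.213, 3.132, 0.001]
contact_force: [-6.0, 0.9, 8.6]
opening: 0.0295
grip_force: 91.9
```

Request:
send_rows(
  rows=[
    [2,[0,1,0],0],
    [2,[0,1,0],0],
    [2,[0,1,0],0],
    [2,[0,1,0],0],
    [2,[0,1,0],0],
    [2,[0,1,0],0],
    [2,[0,0.4,0],0],
    [2,[0,0,0],0],
    [2,[0,0,0],0],
  ],
)

```text
t: 9.93
tool_pos: [0.5342, 0.1709, 0.1029]
tool_rot: [0.213, 3.131, 0.004]
contact_force: [-5.1, 1.1, 8.8]
opening: 0.029
grip_force: 91.8
```

Run:
```python
from h import *
plan(.5335,.1695,.1,172,1)
plan(.514,.031,.1,172,1)
```

```text
from [534.2 170.9 102.9] yaw 172.2 dyaw -0.2 F [-5.1  1.1  8.8] open 29.0 grip 91.8 t 9.9
[[[0.05, -0.14, 0.29], 0.2]]
from [534.2 170.9 102.9] yaw 172.2 dyaw -0.2 F [-5.1  1.1  8.8] open 29.0 grip 91.8 t 9.9
[[[0.1, -14.13, 0.29], 0.2]]
```

Request:
send_rows(
  rows=[
    [2,[0,-0.7,0.1],0],
    [2,[0,-1.4,0],0],
    [2,[0,-1.6,0],0],
    [2,[0,-1.6,0],0],
    [2,[0,-1.6,0],0],
    [2,[0,-1.6,0],0],
    [2,[0,-1.6,0],0],
    [2,[0,-1.6,0],0],
    [2,[0,-1.6,0],0],
    [2,[0,-0.8,0],0],
  ],
)

```text
t: 11.18
tool_pos: [0.5151, 0.0297, 0.102]
tool_rot: [0.214, 3.131, 0.001]
contact_force: [-4.3, 1.1, 9.3]
opening: 0.0292
grip_force: 92.0
```

Request:
send_rows(
  rows=[
    [2,[0,0,0],0],
    [2,[0,0,-1.2],0],
    [2,[0,0,-2],0],
    [2,[-1.7,0,-0.6],0],
    [2,[-2,0,0],0],
    [2,[-2,0,0],0],
    [2,[-1,0,0],0],
    [2,[0,0,0],0],
    [2,[0,0,0],0],
  ],
)

```text
t: 12.3
tool_pos: [0.5793, 0.0211, 0.1368]
tool_rot: [-0.213, -3.133, -0.0]
contact_force: [-0.7, 0.3, -4.9]
opening: 0.0289
grip_force: 92.1
```

Run:
```python
from h import *
a=grab('wrist','w3'); b=grab('top','top3')
plan(.5804,.0215,.143,172,1)
C=np.array([.557,.0955]);ex=np.array([.990,-.139]);ey=np.array([.139,.990])
for n,im in (('w',a),('t',b)):
    P=cloud(im)
    for x in(-.0335,.0335):
        for y in (-.0915,-.0305,.0305,.0915):
            c=C+x*ex+y*ey; k=(np.hypot(P[...,0]-c[0],P[...,1]-c[1])<.022)&(P[...,2]<.045)
            print(n,x,y,k.sum(),(np.nanmedian(P[k][:,2])*1000).round(1) if k.sum()>20 else None)
```

```text
from [579.4  21.1 137.1] yaw 172.2 dyaw -0.2 F [ 0.1 -0.  -5.5] open 28.8 grip 92.1 t 12.4
[[[-0.09, 0.05, -0.59], 0.2]]
w -0.0335 -0.0915 2980 28.9
w -0.0335 -0.0305 2988 28.9
w -0.0335 0.0305 2976 29.0
w -0.0335 0.0915 2980 29.0
w 0.0335 -0.0915 0 None
w 0.0335 -0.0305 0 None
w 0.0335 0.0305 2454 32.8
w 0.0335 0.0915 2449 32.9
t -0.0335 -0.0915 54 27.2
t -0.0335 -0.0305 0 None
t -0.0335 0.0305 0 None
t -0.0335 0.0915 138 27.8
t 0.0335 -0.0915 0 None
t 0.0335 -0.0305 0 None
t 0.0335 0.0305 5 None
t 0.0335 0.0915 130 31.8
```

View pics/w3.png

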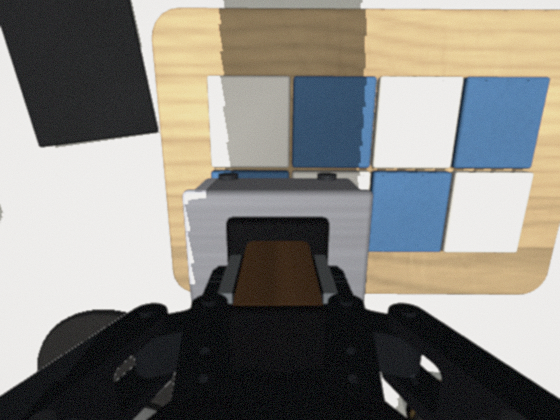

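The view shows the roller over lane b; lane a (upper row, 215–540, 75–165) now reads 29 mm against 33 mm for the rest of lane b, so it is bedded. Lane b next.

Request:
send_rows(
  rows=[
    [2,[-0.1,0,1.2],0],
    [2,[0,0,1.2],0],
    [2,[0,0,0.3],0],
    [2,[0,0,0.2],0],
    [2,[0,0,0.2],0],
    [2,[0,0,0.2],0],
    [2,[0,0,0.2],0],
    [2,[0,0,0.1],0],
    [2,[0,0,0],0],
    [2,[0,0,0],0],
  ],
)

```text
t: 13.65
tool_pos: [0.5811, 0.0209, 0.1028]
tool_rot: [-0.213, -3.134, 0.0]
contact_force: [-6.9, 0.2, 8.1]
opening: 0.029
grip_force: 93.4
```

Request:
send_rows(
  rows=[
    [2,[0,0.7,0],0],
    [2,[0,1,0],0],
    [2,[0,1,0],0],
    [2,[0,1,0],0],
    [2,[0,1,0],0],
    [2,[0,1,0],0],
    [2,[0,1,0],0],
    [2,[0,1,0],0],
  ],
)

```text
t: 14.65
tool_pos: [0.5921, 0.0976, 0.1031]
tool_rot: [0.213, 3.133, 0.001]
contact_force: [-4.8, -0.4, 7.9]
opening: 0.0288
grip_force: 93.8
```

Request:
send_rows(
  rows=[
    [2,[0,1,0],0],
    [2,[0,1,0],0],
    [2,[0,1,0],0],
    [2,[0,1,0],0],
    [2,[0,1,0],0],
    [2,[0,1,0],0],
    [2,[0,0.4,0],0],
    [2,[0,0,0],0],
    [2,[0,0,0],0],
  ],
)

```text
t: 15.78
tool_pos: [0.6012, 0.1615, 0.1034]
tool_rot: [0.213, 3.132, 0.003]
contact_force: [-4.9, 1.8, 7.3]
opening: 0.0289
grip_force: 93.7
```

Request:
send_rows(
  rows=[
    [2,[0,-0.7,0],0],
    [2,[0,-1.4,0],0],
    [2,[0,-1.6,0],0],
    [2,[0,-1.6,0],0],
    [2,[0,-1.6,0],0],
    [2,[0,-1.6,0],0],
    [2,[0,-1.6,0],0],
    [2,[0,-1.6,0],0],
    [2,[0,-1.6,0],0],
    [2,[0,-0.8,0],0],
  ],
)

```text
t: 17.02
tool_pos: [0.5821, 0.0204, 0.1033]
tool_rot: [0.214, 3.132, 0.001]
contact_force: [-4.0, 1.1, 7.4]
opening: 0.029
grip_force: 93.8
```

Request:
send_rows(
  rows=[
    [2,[0,0,0],0],
    [2,[0,0,-1.2],0],
    [2,[0,0,-2],0],
    [2,[0,0,-0.8],0],
    [2,[0,0,0],0],
    [2,[0,0,0],0],
  ],
)

```text
t: 17.77
tool_pos: [0.5805, 0.021, 0.1404]
tool_rot: [-0.213, -3.133, -0.0]
contact_force: [-0.5, 0.1, -5.6]
opening: 0.0291
grip_force: 92.4
```

Run:
```python
from h import *
# roller_home TCP: (.4545,-.1123), yaw 96.2; mat centre near (.441,-.114)
plan(.448,-.1135,.141,96.2,12)
P=cloud(grab('wrist','w4'))
C=np.array([.557,.0955]);ex=np.array([.990,-.139]);ey=np.array([.139,.990])
for y in (-.0915,-.0305,.0305,.0915):
    c=C+.0335*ex+y*ey; k=(np.hypot(P[...,0]-c[0],P[...,1]-c[1])<.022)&(P[...,2]<.045)
    print(y,k.sum(),(np.nanmedian(P[k][:,2])*1000).round(1) if k.sum()>20 else None)
```

```text
from [580.5  21.  140.4] yaw 172.2 dyaw -76.0 F [-0.5  0.1 -5.6] open 29.1 grip 92.4 t 17.8
[[[0.94, -1.26, -0.0], 6.3], [[0.8, -1.36, -0.0], 6.3], [[0.64, -1.44, -0.0], 6.3], [[0.48, -1.5, -0.0], 6.3], [[0.31, -1.54, -0.0], 6.3], [[0.14, -1.57, -0.0], 6.3], [[-0.03, -1.57, -0.0], 6.3], [[-0.21, -1.56, -0.0], 6.3], [[-0.38, -1.53, -0.0], 6.3], [[-0.54, -1.48, -0.0], 6.3], [[-0.7, -1.41, -0.0], 6.3], [[-0.85, -1.32, -0.0], 6.3]]
-0.0915 0 None
-0.0305 0 None
0.0305 2334 28.9
0.0915 2319 28.9
```

Request:
send_rows(
  rows=[
    [2,[0.9,-1.3,0],6.3],
    [2,[0.8,-1.4,0],6.3],
    [2,[0.6,-1.4,0],6.3],
    [2,[0.5,-1.5,0],6.3],
    [2,[0.3,-1.5,0],6.3],
    [2,[0.1,-1.6,0],6.3],
  ],
)

```text
t: 18.58
tool_pos: [0.515, -0.0475, 0.1404]
tool_rot: [-1.222, -2.893, 0.0]
contact_force: [0.3, -0.4, -5.0]
opening: 0.0287
grip_force: 92.2
```

Request:
send_rows(
  rows=[
    [2,[0,-1.6,0],6.3],
    [2,[-0.2,-1.6,0],6.3],
    [2,[-0.4,-1.5,0],6.3],
    [2,[-0.5,-1.5,0],6.3],
    [2,[-0.7,-1.4,0],6.3],
    [2,[-0.8,-1.3,0],6.3],
    [2,[0,0,0],0],
    [2,[0,0,0],0],
  ],
)

```text
t: 19.58
tool_pos: [0.4493, -0.1139, 0.141]
tool_rot: [-2.088, -2.347, -0.0]
contact_force: [0.1, -0.0, -5.1]
opening: 0.029
grip_force: 92.2
```

Run:
```python
from h import *
plan(.448,-.1135,.0835,96.2,1)
C=np.array([.557,.0955]);ex=np.array([.990,-.139]);ey=np.array([.139,.990])
for s in('wrist','top'):
  im=grab(s,s+'5');P=cloud(im)
  for y in (-.0915,-.0305,.0305,.0915):
   for x in (-.0335,.0335):
    c=C+x*ex+y*ey; k=(np.hypot(P[...,0]-c[0],P[...,1]-c[1])<.022)&(P[...,2]<.045)
    print(s,x,y,k.sum(),(np.nanmedian(P[k][:,2])*1000).round(1) if k.sum()>20 else None)
```

```text
from [ 449.3 -113.9  141. ] yaw 96.7 dyaw -0.5 F [ 0.1 -0.  -5.1] open 29.0 grip 92.2 t 19.6
[[[0.05, -0.13, 5.75], 0.5]]
wrist -0.0335 -0.0915 3428 29.0
wrist 0.0335 -0.0915 3232 28.9
wrist -0.0335 -0.0305 0 None
wrist 0.0335 -0.0305 612 28.9
wrist -0.0335 0.0305 0 None
wrist 0.0335 0.0305 0 None
wrist -0.0335 0.0915 0 None
wrist 0.0335 0.0915 0 None
top -0.0335 -0.0915 140 28.0
top 0.0335 -0.0915 136 27.6
top -0.0335 -0.0305 138 27.6
top 0.0335 -0.0305 137 27.3
top -0.0335 0.0305 139 27.8
top 0.0335 0.0305 140 28.2
top -0.0335 0.0915 138 27.6
top 0.0335 0.0915 137 28.7
```

View pics/wrist5.png

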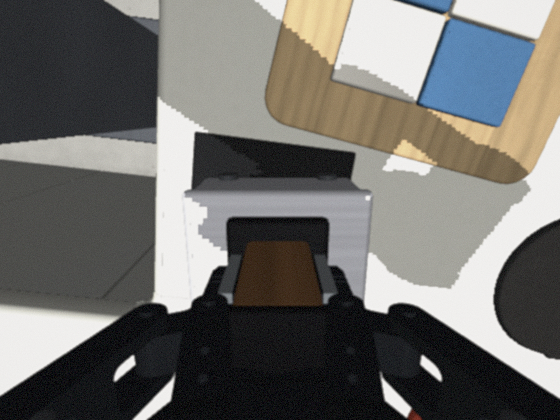

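All eight tiles read about 28 mm, i.e. down; the view shows the roller above the black mat (275,160). Parking.

Request:
send_rows(
  rows=[
    [2,[0,-0.1,2],0],
    [2,[0,0,2],0],
    [2,[0,0,1],0],
    [2,[0,0,0.5],0],
    [2,[0,0,0.3],0],
    [2,[0,0,0],0],
    [2,[0,0,0],0],
  ],
)

```text
t: 20.55
tool_pos: [0.4487, -0.1145, 0.0839]
tool_rot: [2.089, 2.345, 0.001]
contact_force: [0.0, -0.4, -4.2]
opening: 0.0291
grip_force: 92.1
```

Request:
send_rows(
  rows=[
    [6,[0,0,0],0],
    [6,[0,0,0],0],
    [6,[0,0,0],0],
    [6,[0,0,0],0],
    [6,[0,0,-1],0],
    [6,[0,0,-3],0],
    [8.5,[0,0,-5],0],
    [8.5,[0,0,-5],0],
    [8.5,[0,0,0],0],
  ],
)

```text
t: 21.68
tool_pos: [0.451, -0.1154, 0.2298]
tool_rot: [2.083, 2.338, 0.005]
contact_force: [-0.0, 0.3, 0.2]
opening: 0.0848
grip_force: 0.0
```

```bash
cat >> h.py <<'E'
def tins(im,zlo=.016,zhi=.030):
    P=cloud(im); hsv=cv2.cvtColor(im['frame'],cv2.COLOR_RGB2HSV); z=P[...,2]
    n,l,s,c=cv2.connectedComponentsWithStats(((z>zlo)&(z<zhi)).astype(np.uint8))
    for i in range(1,n):
        k=l==i; b=(cv2.inRange(hsv,(105,110,20),(125,255,255))>0)&k
        if s[i,4]<300 or b.sum()<.15*s[i,4]: continue
        q=P[k&(z>np.nanpercentile(z[k],90)-.005)]; r=cv2.minAreaRect((q[:,:2]*1000).astype(np.float32))
        w,h=r[1]; ang=r[2] if h>w else r[2]+90
        print('tin px',c[i].round(),'ctr',np.round(r[0],1),'dims',np.round(r[1]),'short axis yaw',round((ang+90)%180-90,1),'top',np.nanpercentile(z[k],90).round(4))
E
python3 - <<'E'
from h import *
a=grab('top','top6'); P=cloud(a); z=P[...,2]; w=grab('wrist','w6')
for im in(a,w):
  P=cloud(im);z=P[...,2]
  k=(z>.125)&(z<.145)&(abs(P[...,0]-.45)<.05)&(abs(P[...,1]+.112)<.05)
  if k.sum()>20: print('post',k.sum(),np.nanmedian(z[k]),cv2.minAreaRect((P[k][:,:2]*1000).astype(np.float32)))
tins(a); print(); tins(w)
plan(.535,-.269,.2,97.5,8)
E
```

```text
post 1793 0.13782615193176842 ((448.7900695800781, -114.98529052734375), (30.953632354736328, 30.239501953125), 7.218026161193848)
tin px [215. 175.] ctr [557.7 102.6] dims [305. 219.] short axis yaw -8.0 top 0.0286
tin px [353. 181.] ctr [ 535.3 -339.6] dims [206.  65.] short axis yaw -0.6 top 0.0253
tin px [134. 218.] ctr [422.3 376.2] dims [103.  60.] short axis yaw -0.4 top 0.0253
tin px [371. 217.] ctr [ 415.4 -393.9] dims [ 62. 105.] short axis yaw 4.9 top 0.0256

tin px [396.  71.] ctr [545.7  13.8] dims [140. 215.] short axis yaw 82.9 top 0.0293
tin px [330. 331.] ctr [ 535.9 -291.1] dims [ 66. 111.] short axis yaw 2.4 top 0.0238
from [ 448.5 -114.4  224.3] yaw 96.6 dyaw 0.9 F [-0.4 -0.4 -1.2] open 84.9 grip 0.0 t 21.8
[[[-2.04, 0.85, 0.3], -0.1], [[-2.05, 0.85, 0.3], -0.1], [[-2.05, 0.84, 0.3], -0.1], [[-2.05, 0.84, 0.3], -0.1], [[-2.05, 0.84, 0.3], -0.1], [[-2.05, 0.83, 0.3], -0.1], [[-2.05, 0.83, 0.3], -0.1], [[-2.06, 0.82, 0.3], -0.1]]
```

The roller stands on the mat 8 mm from its middle. A tin has meanwhile been knocked: the two at the back now touch. I hover above them and look.

Request:
send_rows(
  rows=[
    [8.5,[-3,0.8,-0.5],0],
    [8.5,[-3,0.8,-0.5],0],
    [8.5,[-3,0.8,-0.5],0],
    [8.5,[-3,0.8,-0.5],0],
    [8.5,[-3,0.8,-0.5],0],
    [8.5,[-3,0.8,-0.5],0],
    [8.5,[-3,0.8,0],0],
    [8.5,[-3,0.8,0],0],
    [8.5,[0,0,0],0],
    [8.5,[0,0,0],0],
  ],
)

```text
t: 23.02
tool_pos: [0.5388, -0.3445, 0.2515]
tool_rot: [-2.088, -2.343, -0.0]
contact_force: [-0.7, 0.4, 0.2]
opening: 0.0849
grip_force: 0.0
```

Run:
```python
from h import *
w=grab('wrist','w7'); tins(w)
plan(.535,-.391,.2,97.5,1)
```

```text
tin px [276. 168.] ctr [ 535.3 -340.5] dims [209.  69.] short axis yaw -0.4 top 0.0239
tin px [166. 210.] ctr [ 415.3 -395.9] dims [ 63. 105.] short axis yaw 5.0 top 0.0241
from [ 538.9 -344.3  252. ] yaw 96.6 dyaw 0.9 F [-0.2  0.2  1. ] open 84.9 grip 0.0 t 23.1
[[[-4.59, -0.93, 5.2], -0.9]]
```

View pics/w7.png

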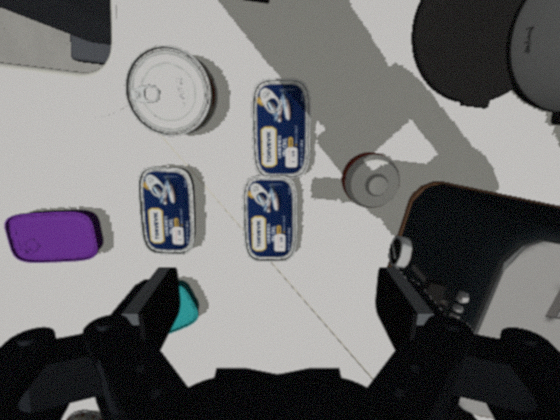

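The view shows the two tins nearly touching at (282,128) and (271,218), the third at (166,210), and the round tin at (172,90). I split them by the gap at row ~175.

Run:
```python
from h import *
w=load('w7'); P=cloud(w); z=P[...,2]
m=((z>.019)&(z<.03)).astype(np.uint8); m[174:178,240:310]=0; m=cv2.erode(m,np.ones((3,3)))
n,l,s,c=cv2.connectedComponentsWithStats(m)
for i in range(1,n):
    if s[i,4]>1500: print(c[i].round(),cv2.minAreaRect((P[l==i][:,:2]*1000).astype(np.float32)),np.median(z[l==i]))
```

```text
[281. 126.] ((535.3563842773438, -286.73004150390625), (60.660518646240234, 97.32495880126953), 6.893296241760254) 0.022403170720247806
[166. 209.] ((415.47314453125, -395.75592041015625), (61.454078674316406, 102.66725158691406), 5.313052177429199) 0.02245167678008228
[270. 218.] ((534.9637451171875, -392.8876647949219), (60.087364196777344, 99.94805908203125), 6.009191513061523) 0.02232388907992594
[ 51. 236.] ((281.19683837890625, -442.6729431152344), (105.2262191772461, 61.392478942871094), 9.87319564819336) 0.022545939500654366
```

Run:
```python
from h import *
plan(.5355,-.287,.1,96.9,2)
```

```text
from [ 538.9 -344.3  252. ] yaw 96.6 dyaw 0.3 F [-0.2  0.2  1. ] open 84.9 grip 0.0 t 23.1
[[[2.87, 0.16, 7.6], -0.1], [[2.87, 0.17, 7.6], -0.1]]
```

Request:
send_rows(
  rows=[
    [8.5,[2,0.1,1],0],
    [8.5,[2,0.1,4],0],
    [8.5,[1.7,0.1,5],0],
    [8.5,[0,0,5],0],
    [8.5,[0,0,5],0],
    [8.5,[0,0,3],0],
    [8.5,[0,0,1.2],0],
    [8.5,[0,0,0],0],
    [8.5,[0,0,0],0],
  ],
)

```text
t: 24.2
tool_pos: [0.5372, -0.2891, 0.0134]
tool_rot: [2.087, 2.343, 0.001]
contact_force: [0.1, 0.1, 0.4]
opening: 0.0849
grip_force: 0.0
```

Run:
```python
from h import *
plan(.5355,-.287,.004,96.9,1)
```

```text
from [ 537.2 -289.1   13.4] yaw 96.6 dyaw 0.3 F [0.1 0.1 0.4] open 84.9 grip 0.0 t 24.2
[[[0.23, -0.14, 0.94], -0.3]]
```

Request:
send_rows(
  rows=[
    [8.5,[0.2,-0.1,0.6],0],
    [8.5,[0,0,0.3],0],
    [8.5,[0,0,0],0],
    [5,[0,0,0],0],
    [5,[0,0,0],0],
    [5,[0,0,0],0],
    [5,[0,0,0],0],
    [5,[0,0,0],0],
  ],
  newtons=70,
)

```text
t: 25.2
tool_pos: [0.5352, -0.2868, 0.0032]
tool_rot: [2.089, 2.345, 0.0]
contact_force: [-0.1, 1.6, 5.7]
opening: 0.0585
grip_force: 75.3
```

Request:
send_rows(
  rows=[
    [5,[0,0,-1],0],
    [5,[0,0,-3],0],
    [5,[0,0,-4],0],
    [5,[0,0,-4],0],
    [5,[0,0,-5],0],
    [5,[0,0,0],0],
  ],
)

```text
t: 25.95
tool_pos: [0.537, -0.2882, 0.178]
tool_rot: [2.083, 2.338, 0.002]
contact_force: [1.1, 0.3, -1.9]
opening: 0.058
grip_force: 75.4
```

Run:
```python
from h import *
plan(.557,.0955,.17,82,12)
```

```text
from [ 537.  -288.2  178. ] yaw 96.6 dyaw -14.6 F [ 1.1  0.3 -1.9] open 58.0 grip 75.4 t 25.9
[[[3.16, 0.53, 0.07], 1.2], [[3.17, 0.47, 0.07], 1.2], [[3.18, 0.4, 0.07], 1.2], [[3.18, 0.33, 0.07], 1.2], [[3.19, 0.26, 0.07], 1.2], [[3.2, 0.2, 0.07], 1.2], [[3.2, 0.13, 0.07], 1.2], [[3.2, 0.06, 0.07], 1.2], [[3.2, -0.01, 0.07], 1.2], [[3.2, -0.08, 0.07], 1.2], [[3.2, -0.14, 0.07], 1.2], [[3.19, -0.21, 0.07], 1.2]]
```

Request:
send_rows(
  rows=[
    [5,[2.5,0.5,0],0],
    [5,[3.2,0.5,0],1.3],
    [5,[3.2,0.4,0],1.3],
    [5,[3.2,0.3,0],1.3],
    [5,[3.2,0.3,0],1.3],
    [5,[3.2,0.2,0],1.3],
    [5,[3.2,0.1,0],1.3],
    [5,[3.2,0.1,0],1.3],
    [5,[3.2,0,0],1.3],
    [5,[3.2,-0.1,0],1.3],
  ],
)

```text
t: 27.2
tool_pos: [0.5454, 0.03, 0.1693]
tool_rot: [-2.315, -2.118, 0.005]
contact_force: [-0.6, 1.0, -2.1]
opening: 0.058
grip_force: 75.4
```

Request:
send_rows(
  rows=[
    [5,[3.2,-0.1,0],1.3],
    [5,[3.2,-0.2,0],1.3],
    [5,[0.7,0,0],0.3],
    [5,[0,0,0],0],
    [5,[0,0,0],0],
  ],
)

```text
t: 27.82
tool_pos: [0.5515, 0.0981, 0.1715]
tool_rot: [-2.371, -2.06, 0.002]
contact_force: [0.5, -0.6, -2.5]
opening: 0.0576
grip_force: 75.4
```

Run:
```python
from h import *
w=grab('wrist','w8')
f=w['frame']; hsv=cv2.cvtColor(f,cv2.COLOR_RGB2HSV)
# blue tiles re-measured from wrist on z=.028
m=cv2.inRange(hsv,(95,100,60),(125,255,255)); n,l,s,c=cv2.connectedComponentsWithStats(m)
for i in range(1,n):
    if s[i,4]>800: print(c[i].round(1),s[i],ray(w,*c[i],.028)[:2].round(4))
plan(.557,.0955,.034,82,1)
```

```text
[244.9  88.5] [ 204   51   81   76 5869] [0.5378 0.1916]
[327.6 156.4] [ 288  131   76   67 3764] [0.5986 0.1282]
from [551.7  97.9 171.8] yaw 82.0 dyaw 0.0 F [-0.2  1.7 -2.3] open 57.8 grip 75.4 t 27.9
[[[-0.16, 0.56, 13.78], -0.0]]
```

View pics/w8.png

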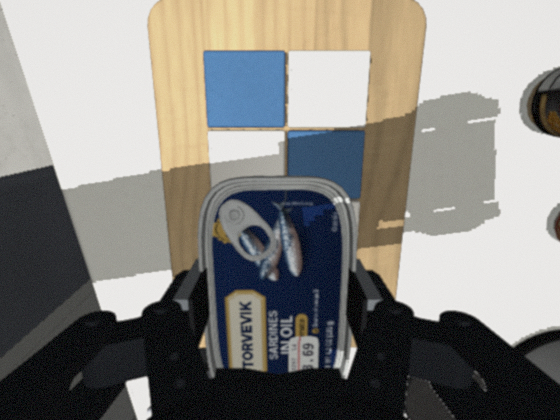

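The view shows tin 1 held level and parallel to the board, blue tiles at (245,88) and (328,156), consistent with the measured board pose. Lowering.

Request:
send_rows(
  rows=[
    [5,[-0.1,0.5,2],0],
    [5,[0,0,4],0],
    [5,[0,0,4],0],
    [5,[0,0,2],0],
    [5,[0,0,1.2],0],
    [5,[0,0,0.4],0],
    [5,[0,0,0.2],0],
    [5,[0,0,0],0],
    [5,[0,0,0],0],
  ],
)

```text
t: 29.0
tool_pos: [0.5574, 0.097, 0.0352]
tool_rot: [2.37, 2.061, 0.002]
contact_force: [0.0, 0.2, -1.7]
opening: 0.058
grip_force: 75.4
```

Run:
```python
from h import *
plan(.557,.0955,.0315,82,1)
```

```text
from [557.4  97.   35.2] yaw 82.0 dyaw -0.0 F [ 0.   0.2 -1.7] open 58.0 grip 75.4 t 29.0
[[[-0.16, -0.02, 0.37], 0.0]]
```

Request:
send_rows(
  rows=[
    [5,[-0.1,0,0.2],0],
    [5,[0,0,0.1],0],
    [5,[0,0,0],0],
  ],
)

```text
t: 29.38
tool_pos: [0.5566, 0.096, 0.0312]
tool_rot: [-2.371, -2.061, 0.0]
contact_force: [-0.2, -0.6, -1.4]
opening: 0.0577
grip_force: 75.4
```

Request:
send_rows(
  rows=[
    [8.5,[0,0,0],0],
    [8.5,[0,0,0],0],
    [8.5,[0,0,0],0],
    [8.5,[0,0,0],0],
    [8.5,[0,0,-2],0],
    [8.5,[0,0,-4],0],
    [8.5,[0,0,-5],0],
    [8.5,[0,0,-5],0],
    [8.5,[0,0,0],0],
  ],
)

```text
t: 30.5
tool_pos: [0.5602, 0.0962, 0.1993]
tool_rot: [2.365, 2.056, 0.016]
contact_force: [-0.1, -0.5, 0.1]
opening: 0.0852
grip_force: 0.0
```

Run:
```python
from h import *
w=grab('wrist','w9'); tins(w,.045,.06)
plan(.535,-.34,.23,96.2,14)
```

```text
tin px [271. 198.] ctr [556.1  93.1] dims [104.  63.] short axis yaw -7.3 top 0.0519
from [558.5  96.1 195.8] yaw 82.0 dyaw 14.2 F [ 0.4 -0.2 -0.8] open 84.9 grip 0.0 t 30.6
[[[-3.11, 0.27, -0.24], -1.0], [[-3.11, 0.21, -0.24], -1.0], [[-3.12, 0.16, -0.24], -1.0], [[-3.12, 0.1, -0.24], -1.0], [[-3.12, 0.05, -0.24], -1.0], [[-3.12, -0.01, -0.24], -1.0], [[-3.12, -0.06, -0.24], -1.0], [[-3.12, -0.12, -0.24], -1.0], [[-3.11, -0.17, -0.24], -1.0], [[-3.11, -0.23, -0.24], -1.0], [[-3.11, -0.28, -0.24], -1.0], [[-3.1, -0.34, -0.24], -1.0], [[-3.09, -0.39, -0.24], -1.0], [[-3.09, -0.45, -0.24], -1.0]]
```

Request:
send_rows(
  rows=[
    [8.5,[-2.5,0.3,-0.3],-1.2],
    [8.5,[-4,0.3,-0.3],-1.2],
    [8.5,[-4,0.2,-0.3],-1.2],
    [8.5,[-4,0.1,-0.3],-1.2],
    [8.5,[-4,0.1,-0.3],-1.2],
    [8.5,[-4,0,-0.3],-1.2],
    [8.5,[-4,-0.1,-0.2],-1.2],
    [8.5,[-4,-0.2,0],-1.2],
    [8.5,[-4,-0.2,0],-1.2],
    [8.5,[-4,-0.3,0],-1.2],
  ],
)

```text
t: 31.8
tool_pos: [0.5417, -0.2901, 0.2098]
tool_rot: [-2.14, -2.296, 0.0]
contact_force: [-0.2, 0.4, 0.6]
opening: 0.085
grip_force: 0.0
```

Request:
send_rows(
  rows=[
    [8.5,[-4,-0.4,0],-1.2],
    [8.5,[-4,-0.4,0],-1.0],
    [8.5,[-1,0,0],0],
    [8.5,[0,0,0],0],
    [8.5,[0,0,0],0],
  ],
)

```text
t: 32.42
tool_pos: [0.5422, -0.3783, 0.2108]
tool_rot: [-2.096, -2.339, -0.001]
contact_force: [0.2, -0.1, 0.4]
opening: 0.0849
grip_force: 0.0
```

Run:
```python
from h import *
w=grab('wrist','w10'); tins(w)
plan(.535,-.3925,.02,96.1,1)
```

```text
tin px [151. 189.] ctr [ 415.3 -396.1] dims [ 63. 105.] short axis yaw 4.7 top 0.0241
tin px [269. 197.] ctr [ 534.8 -391.5] dims [ 63. 104.] short axis yaw 6.3 top 0.0239
from [ 542.3 -378.3  211.1] yaw 96.3 dyaw -0.2 F [ 0.8  0.6 -0.6] open 84.9 grip 0.0 t 32.5
[[[-1.33, -0.88, 19.11], 0.2]]
```

Request:
send_rows(
  rows=[
    [8.5,[-1,-0.5,2],0],
    [8.5,[-0.2,-0.3,4],0],
    [8.5,[0,0,5],0],
    [8.5,[0,0,4],0],
    [8.5,[0,0,3],0],
    [8.5,[0,0,1.5],0],
    [8.5,[0,0,0.8],0],
    [8.5,[0,0,0],0],
    [8.5,[0,0,0],0],
  ],
)

```text
t: 33.6
tool_pos: [0.5364, -0.3933, 0.0099]
tool_rot: [2.096, 2.336, -0.0]
contact_force: [-0.3, 0.1, 0.6]
opening: 0.085
grip_force: 0.0
```

Run:
```python
from h import *
plan(.535,-.3915,.0033,96.3,1)
```

```text
from [ 536.4 -393.3    9.9] yaw 96.2 dyaw 0.1 F [-0.3  0.1  0.6] open 85.0 grip 0.0 t 33.6
[[[0.19, -0.12, 0.66], -0.1]]
```

Request:
send_rows(
  rows=[
    [8.5,[0.2,-0.1,0.4],0],
    [8.5,[0,0,0.25],0],
    [8.5,[0,0,0],0],
    [5,[0,0,0],0],
    [5,[0,0,0],0],
    [5,[0,0,0],0],
    [5,[0,0,0],0],
    [5,[0,0,0],0],
  ],
)

```text
t: 34.6
tool_pos: [0.5348, -0.391, 0.0026]
tool_rot: [2.097, 2.337, -0.0]
contact_force: [0.5, -1.0, 4.6]
opening: 0.0576
grip_force: 75.4
```

Request:
send_rows(
  rows=[
    [5,[0,0,-1],0],
    [5,[0,0,-3],0],
    [5,[0,0,-4],0],
    [5,[0,0,-5],0],
    [5,[0,0,-5],0],
    [5,[0,0,0],0],
  ],
)

```text
t: 35.35
tool_pos: [0.5362, -0.3923, 0.1877]
tool_rot: [2.092, 2.331, -0.0]
contact_force: [0.1, -0.6, -1.1]
opening: 0.0578
grip_force: 75.5
```

Run:
```python
from h import *
plan(.556,.0935,.175,82,14)
```

```text
from [ 536.2 -392.3  187.7] yaw 96.2 dyaw -14.2 F [ 0.1 -0.6 -1.1] open 57.8 grip 75.5 t 35.4
[[[3.43, 0.52, 0.09], 1.0], [[3.44, 0.45, 0.09], 1.0], [[3.45, 0.39, 0.09], 1.0], [[3.46, 0.33, 0.09], 1.0], [[3.46, 0.27, 0.09], 1.0], [[3.47, 0.21, 0.09], 1.0], [[3.47, 0.15, 0.09], 1.0], [[3.47, 0.09, 0.09], 1.0], [[3.47, 0.03, 0.09], 1.0], [[3.47, -0.04, 0.09], 1.0], [[3.47, -0.1, 0.09], 1.0], [[3.47, -0.16, 0.09], 1.0], [[3.47, -0.22, 0.09], 1.0], [[3.46, -0.28, 0.09], 1.0]]
```

Request:
send_rows(
  rows=[
    [5,[2,0.5,0],1],
    [5,[3.5,0.6,0],1],
    [5,[3.5,0.5,0],1],
    [5,[3.5,0.4,0],1],
    [5,[3.5,0.3,0],1],
    [5,[3.5,0.3,0],1],
    [5,[3.5,0.2,0],1],
    [5,[3.5,0.2,0],1],
    [5,[3.5,0.1,0],1],
    [5,[3.5,0,0],1],
  ],
)

```text
t: 36.6
tool_pos: [0.5547, -0.0528, 0.179]
tool_rot: [-2.292, -2.143, 0.004]
contact_force: [0.2, -0.3, -2.3]
opening: 0.0579
grip_force: 75.4
```

Request:
send_rows(
  rows=[
    [5,[3.5,0,0],1],
    [5,[3.5,-0.1,0],1],
    [5,[3.5,-0.2,0],1],
    [5,[3.5,-0.2,0],1.2],
    [5,[1,0,0],0],
    [5,[0,0,0],0],
    [5,[0,0,0],0],
  ],
)

```text
t: 37.48
tool_pos: [0.5654, 0.0946, 0.181]
tool_rot: [-2.371, -2.06, 0.002]
contact_force: [0.2, -0.1, -2.9]
opening: 0.0578
grip_force: 75.4
```

Run:
```python
from h import *
plan(.556,.0935,.056,82,1)
```

```text
from [565.4  94.6 181. ] yaw 82.0 dyaw 0.0 F [ 0.2 -0.1 -2.9] open 57.8 grip 75.4 t 37.5
[[[-0.24, -0.91, 12.5], -0.0]]
```

Request:
send_rows(
  rows=[
    [5,[-0.2,-0.9,2],0],
    [5,[0,0,4],0],
    [5,[0,0,3.5],0],
    [5,[0,0,1.5],0],
    [5,[0,0,0.7],0],
    [5,[0,0,0.4],0],
    [5,[0,0,0],0],
    [5,[0,0,0],0],
  ],
)

```text
t: 38.48
tool_pos: [0.5574, 0.0949, 0.0619]
tool_rot: [2.37, 2.061, 0.002]
contact_force: [-0.4, -0.2, -1.5]
opening: 0.0582
grip_force: 75.4
```

Run:
```python
from h import *
plan(.556,.0935,.0553,82,1)
```

```text
from [557.4  94.9  61.9] yaw 82.0 dyaw -0.0 F [-0.4 -0.2 -1.5] open 58.2 grip 75.4 t 38.5
[[[-0.15, -0.12, 0.66], 0.0]]
```

Request:
send_rows(
  rows=[
    [5,[-0.1,-0.1,0.3],0],
    [5,[0,0,0.3],0],
    [5,[0,0,0.1],0],
    [5,[0,0,0],0],
  ],
)

```text
t: 38.98
tool_pos: [0.5555, 0.094, 0.0546]
tool_rot: [-2.371, -2.061, 0.0]
contact_force: [-3.5, 0.2, 4.9]
opening: 0.0581
grip_force: 76.1
```

Request:
send_rows(
  rows=[
    [8.5,[0,0,0],0],
    [8.5,[0,0,0],0],
    [8.5,[0,0,0],0],
    [8.5,[0,0,0],0],
    [8.5,[0,0,-2],0],
    [8.5,[0,0,-4],0],
    [8.5,[0,0,-5],0],
    [8.5,[0,0,-4],0],
    [8.5,[0,0,0],0],
  ],
)

```text
t: 40.1
tool_pos: [0.5584, 0.0941, 0.2107]
tool_rot: [2.365, 2.057, 0.013]
contact_force: [0.5, 0.7, -0.4]
opening: 0.0849
grip_force: 0.0
```

Run:
```python
from h import *
w=grab('wrist','w11'); tins(w,.068,.085)
a=grab('top','top11'); tins(a)
plan(.415,-.38,.21,95,14)
```

```text
tin px [273. 199.] ctr [555.7  93.3] dims [104.  63.] short axis yaw -7.8 top 0.076
tin px [248. 180.] ctr [547.6  16. ] dims [159. 219.] short axis yaw 83.8 top 0.028
tin px [135. 218.] ctr [422.1 376. ] dims [103.  60.] short axis yaw -0.9 top 0.0253
tin px [371. 217.] ctr [ 415.1 -394.3] dims [ 62. 106.] short axis yaw 5.0 top 0.0251
from [555.8  94.  205.3] yaw 82.0 dyaw 13.0 F [ 0.7  0.3 -0.9] open 84.8 grip 0.0 t 40.2
[[[-3.49, -0.53, -0.03], -0.9], [[-3.48, -0.58, -0.03], -0.9], [[-3.47, -0.64, -0.03], -0.9], [[-3.46, -0.69, -0.03], -0.9], [[-3.45, -0.75, -0.03], -0.9], [[-3.44, -0.81, -0.03], -0.9], [[-3.43, -0.86, -0.03], -0.9], [[-3.41, -0.92, -0.03], -0.9], [[-3.4, -0.97, -0.03], -0.9], [[-3.38, -1.03, -0.03], -0.9], [[-3.36, -1.08, -0.03], -0.9], [[-3.34, -1.14, -0.03], -0.9], [[-3.33, -1.19, -0.03], -0.9], [[-3.31, -1.24, -0.03], -0.9]]
```

Request:
send_rows(
  rows=[
    [8.5,[-2.5,-0.4,0],-0.9],
    [8.5,[-3.5,-0.6,0],-0.9],
    [8.5,[-3.5,-0.6,0],-0.9],
    [8.5,[-3.5,-0.7,0],-0.9],
    [8.5,[-3.5,-0.8,0],-0.9],
    [8.5,[-3.5,-0.8,0],-0.9],
    [8.5,[-3.5,-0.9,0],-0.9],
    [8.5,[-3.5,-0.9,0],-0.9],
  ],
)

```text
t: 41.2
tool_pos: [0.475, -0.1712, 0.202]
tool_rot: [-2.234, -2.205, 0.001]
contact_force: [0.6, 0.2, -0.6]
opening: 0.0847
grip_force: 0.0
```

Request:
send_rows(
  rows=[
    [8.5,[-3.5,-1.0,0],-0.9],
    [8.5,[-3.5,-1.0,0],-0.9],
    [8.5,[-3.4,-1.1,0],-0.9],
    [8.5,[-3.4,-1.1,0],-0.9],
    [8.5,[-3.4,-1.2,0],-0.9],
    [8.5,[-3.3,-1.2,0],-0.9],
    [8.5,[-0.5,-0.2,0],-0.4],
    [8.5,[0,0,0],0],
    [8.5,[0,0,0],0],
  ],
)

```text
t: 42.32
tool_pos: [0.4141, -0.3812, 0.2033]
tool_rot: [-2.12, -2.317, -0.001]
contact_force: [0.2, 0.9, 0.6]
opening: 0.0851
grip_force: 0.0
```

Run:
```python
from h import *
w=grab('wrist','w12'); tins(w)
plan(.4153,-.3955,.0033,95,1)
```

```text
tin px [277. 201.] ctr [ 415.1 -395.6] dims [ 63. 104.] short axis yaw 4.4 top 0.0239
from [ 414.3 -381.3  203.5] yaw 95.1 dyaw -0.1 F [-0.3 -0.7  0.7] open 85.2 grip 0.0 t 42.4
[[[-1.42, -0.02, 20.02], 0.1]]
```

Request:
send_rows(
  rows=[
    [8.5,[-1.2,0,2],0],
    [8.5,[-0.2,0,4],0],
    [8.5,[0,0,5],0],
    [8.5,[0,0,4],0],
    [8.5,[0,0,2.5],0],
    [8.5,[0,0,1.3],0],
    [8.5,[0,0,0.7],0],
    [8.5,[0,0,0],0],
    [8.5,[0,0,0],0],
  ],
)

```text
t: 43.5
tool_pos: [0.4159, -0.3972, 0.0101]
tool_rot: [2.121, 2.315, -0.001]
contact_force: [0.2, 0.6, 0.0]
opening: 0.0852
grip_force: 0.0
```

Run:
```python
from h import *
plan(.4151,-.3955,.0033,94.6,1)
```

```text
from [ 415.9 -397.2   10.1] yaw 95.0 dyaw -0.4 F [0.2 0.6 0. ] open 85.2 grip 0.0 t 43.5
[[[0.17, -0.06, 0.68], 0.4]]
```

Request:
send_rows(
  rows=[
    [8.5,[0.2,-0.1,0.4],0.4],
    [8.5,[0,0,0.25],0],
    [8.5,[0,0,0],0],
    [5,[0,0,0],0],
    [5,[0,0,0],0],
    [5,[0,0,0],0],
    [5,[0,0,0],0],
    [5,[0,0,0],0],
  ],
)

```text
t: 44.5
tool_pos: [0.4145, -0.3951, 0.0031]
tool_rot: [2.129, 2.308, -0.0]
contact_force: [0.3, -0.3, 5.5]
opening: 0.0579
grip_force: 75.2
```

Request:
send_rows(
  rows=[
    [5,[0,0,-1],0],
    [5,[0,0,-3],0],
    [5,[0,0,-4],0],
    [5,[0,0,-5],0],
    [5,[0,0,-5],0],
    [5,[0,0,0],0],
    [5,[0,0,0],0],
  ],
)

```text
t: 45.38
tool_pos: [0.4135, -0.3938, 0.1812]
tool_rot: [-2.129, -2.308, -0.0]
contact_force: [-0.4, 0.5, -1.3]
opening: 0.058
grip_force: 75.1
```

Run:
```python
from h import *
plan(.556,.0935,.185,82,15)
```

```text
from [ 413.5 -393.8  181.2] yaw 94.6 dyaw -12.6 F [-0.4  0.5 -1.3] open 58.0 grip 75.1 t 45.4
[[[3.16, 1.21, -0.03], 0.8], [[3.18, 1.16, -0.03], 0.8], [[3.2, 1.11, -0.03], 0.8], [[3.21, 1.07, -0.03], 0.8], [[3.23, 1.02, -0.03], 0.8], [[3.24, 0.97, -0.03], 0.8], [[3.26, 0.93, -0.03], 0.8], [[3.27, 0.88, -0.03], 0.8], [[3.28, 0.83, -0.03], 0.8], [[3.29, 0.78, -0.03], 0.8], [[3.3, 0.73, -0.03], 0.8], [[3.31, 0.68, -0.03], 0.8], [[3.32, 0.64, -0.03], 0.8], [[3.33, 0.59, -0.03], 0.8], [[3.34, 0.54, -0.03], 0.8]]
```

Request:
send_rows(
  rows=[
    [5,[2.4,1,-0.2],0.8],
    [5,[3.2,1.2,-0.2],0.8],
    [5,[3.2,1.1,-0.2],0.8],
    [5,[3.2,1.1,0],0.8],
    [5,[3.2,1,0],0.8],
    [5,[3.2,1,0],0.8],
    [5,[3.3,0.9,0],0.8],
    [5,[3.3,0.9,0],0.8],
  ],
)

```text
t: 46.38
tool_pos: [0.4871, -0.1401, 0.1851]
tool_rot: [-2.253, -2.182, 0.003]
contact_force: [0.6, 0.2, -1.1]
opening: 0.058
grip_force: 75.1
```

Request:
send_rows(
  rows=[
    [5,[3.3,0.8,0],0.8],
    [5,[3.3,0.8,0],0.8],
    [5,[3.3,0.7,0],0.8],
    [5,[3.3,0.7,0],0.8],
    [5,[3.3,0.6,0],0.8],
    [5,[3.3,0.6,0],0.9],
    [5,[3.3,0.6,0],1.3],
    [5,[0.8,0.2,0],0],
    [5,[0,0,0],0],
    [5,[0,0,0],0],
  ],
)

```text
t: 47.62
tool_pos: [0.5558, 0.0918, 0.1874]
tool_rot: [-2.371, -2.06, 0.002]
contact_force: [0.6, -0.6, -1.4]
opening: 0.0579
grip_force: 75.1
```

Run:
```python
from h import *
plan(.556,.0935,.079,82,1)
```

```text
from [555.8  91.8 187.4] yaw 82.0 dyaw 0.0 F [ 0.6 -0.6 -1.4] open 57.9 grip 75.1 t 47.6
[[[0.17, -0.01, 10.84], -0.0]]
```

Request:
send_rows(
  rows=[
    [5,[0,-0.1,2],0],
    [5,[0,0,3.5],0],
    [5,[0,0,2.5],0],
    [5,[0,0,1.5],0],
    [5,[0,0,0.7],0],
    [5,[0,0,0.2],0],
    [5,[0,0,0],0],
    [5,[0,0,0],0],
  ],
)

```text
t: 48.62
tool_pos: [0.5561, 0.0928, 0.0854]
tool_rot: [2.37, 2.061, 0.002]
contact_force: [0.4, -0.3, -1.2]
opening: 0.0583
grip_force: 75.1
```

Run:
```python
from h import *
plan(.556,.0935,.079,82,1)
```

```text
from [556.1  92.8  85.4] yaw 82.0 dyaw -0.0 F [ 0.4 -0.3 -1.2] open 58.3 grip 75.1 t 48.6
[[[0.06, -0.02, 0.64], 0.0]]
```

Request:
send_rows(
  rows=[
    [5,[0.1,0,0.3],0],
    [5,[0,0,0.3],0],
    [5,[0,0,0.1],0],
    [5,[0,0,0],0],
  ],
)

```text
t: 49.12
tool_pos: [0.5559, 0.0939, 0.0793]
tool_rot: [-2.371, -2.061, 0.0]
contact_force: [-5.2, 0.2, 9.0]
opening: 0.058
grip_force: 76.1
```

Request:
send_rows(
  rows=[
    [8.5,[0,0,0],0],
    [8.5,[0,0,0],0],
    [8.5,[0,0,0],0],
    [8.5,[0,0,0],0],
    [8.5,[0,0,-2],0],
    [8.5,[0,0,-4],0],
    [8.5,[0,0,-4],0],
    [8.5,[0,0,-3],0],
    [8.5,[0,0,0],0],
  ],
)

```text
t: 50.25
tool_pos: [0.5578, 0.0939, 0.2125]
tool_rot: [2.367, 2.058, 0.01]
contact_force: [0.9, -0.9, -0.5]
opening: 0.0846
grip_force: 0.0
```

Run:
```python
from h import *
w=grab('wrist','w13'); tins(w,.092,.110)
a=grab('top','top13'); tins(a)
plan(.422,.36,.21,90,10)
```

```text
tin px [274. 206.] ctr [555.8  92.3] dims [105.  63.] short axis yaw -8.0 top 0.1001
tin px [248. 180.] ctr [546.   16.5] dims [156. 219.] short axis yaw 82.6 top 0.0281
tin px [134. 218.] ctr [422.2 376.4] dims [104.  60.] short axis yaw -0.6 top 0.0251
from [555.5  93.8 207.7] yaw 82.0 dyaw 8.0 F [ 0.4 -0.1 -0.5] open 85.2 grip 0.0 t 50.4
[[[2.45, -1.69, -0.02], -0.8], [[2.47, -1.66, -0.02], -0.8], [[2.5, -1.62, -0.02], -0.8], [[2.52, -1.59, -0.02], -0.8], [[2.54, -1.55, -0.02], -0.8], [[2.56, -1.52, -0.02], -0.8], [[2.58, -1.48, -0.02], -0.8], [[2.6, -1.45, -0.02], -0.8], [[2.62, -1.41, -0.02], -0.8], [[2.64, -1.37, -0.02], -0.8]]
```

Three are stacked, on top of each other within 1 mm. Now the fourth tin on the left.

Request:
send_rows(
  rows=[
    [8.5,[2.4,-1.7,0],-0.8],
    [8.5,[2.5,-1.7,0],-0.8],
    [8.5,[2.5,-1.6,0],-0.8],
    [8.5,[2.5,-1.6,0],-0.8],
    [8.5,[2.5,-1.6,0],-0.8],
    [8.5,[2.6,-1.5,0],-0.8],
    [8.5,[2.6,-1.5,0],-0.8],
    [8.5,[2.6,-1.4,0],-0.8],
    [8.5,[2.6,-1.4,0],-0.8],
    [8.5,[2.6,-1.4,0],-0.8],
  ],
)

```text
t: 51.6
tool_pos: [0.4199, 0.3593, 0.205]
tool_rot: [-2.22, -2.221, 0.006]
contact_force: [0.1, 0.4, 0.8]
opening: 0.0846
grip_force: 0.0
```

Request:
send_rows(
  rows=[
    [8.5,[0,0,0],0],
    [8.5,[0,0,0],0],
  ],
)

```text
t: 51.85
tool_pos: [0.421, 0.3583, 0.2059]
tool_rot: [-2.221, -2.221, 0.004]
contact_force: [0.3, 0.0, 0.2]
opening: 0.085
grip_force: 0.0
```

Run:
```python
from h import *
w=grab('wrist','w14'); tins(w)
plan(.422,.376,.0033,90,1)
```

```text
tin px [278. 168.] ctr [421.3 375.2] dims [ 63. 104.] short axis yaw 0.1 top 0.0239
tin px [348. 327.] ctr [509.2 193. ] dims [ 67. 147.] short axis yaw 21.3 top 0.029
from [421.3 358.2 206.3] yaw 90.0 dyaw 0.0 F [-0.   0.5 -0.4] open 84.6 grip 0.0 t 51.9
[[[1.78, 0.07, 20.3], -0.0]]
```

Request:
send_rows(
  rows=[
    [8.5,[1.3,0,2],0],
    [8.5,[0.4,0,4],0],
    [8.5,[0,0,5],0],
    [8.5,[0,0,4],0],
    [8.5,[0,0,2.7],0],
    [8.5,[0,0,1.3],0],
    [8.5,[0,0,0.7],0],
    [8.5,[0,0,0],0],
    [8.5,[0,0,0],0],
  ],
)

```text
t: 53.02
tool_pos: [0.4223, 0.3767, 0.0116]
tool_rot: [2.221, 2.221, 0.004]
contact_force: [-0.0, -1.6, 0.5]
opening: 0.0853
grip_force: 0.0
```

Run:
```python
from h import *
plan(.4213,.3752,.0033,90,1)
```

```text
from [422.3 376.7  11.6] yaw 90.0 dyaw -0.0 F [-0.  -1.6  0.5] open 85.3 grip 0.0 t 53.0
[[[-0.15, -0.1, 0.83], 0.0]]
```

Request:
send_rows(
  rows=[
    [8.5,[-0.2,-0.1,0.5],0],
    [8.5,[0,0,0.3],0],
    [8.5,[0,0,0],0],
    [5,[0,0,0],0],
    [5,[0,0,0],0],
    [5,[0,0,0],0],
    [5,[0,0,0],0],
    [5,[0,0,0],0],
  ],
)

```text
t: 54.02
tool_pos: [0.421, 0.3745, 0.0031]
tool_rot: [2.221, 2.221, 0.002]
contact_force: [-0.3, -0.4, 5.3]
opening: 0.0581
grip_force: 75.3
```

Request:
send_rows(
  rows=[
    [5,[0,0,-1],0],
    [5,[0,0,-3],0],
    [5,[0,0,-4],0],
    [5,[0,0,-5],0],
    [5,[0,0,-5],0],
    [5,[0,0,0],0],
    [5,[0,0,0],0],
  ],
)

```text
t: 54.9
tool_pos: [0.4196, 0.3736, 0.1812]
tool_rot: [-2.221, -2.221, 0.003]
contact_force: [-0.1, -0.0, -2.2]
opening: 0.058
grip_force: 75.4
```

Run:
```python
from h import *
plan(.556,.093,.185,82,14)
```

```text
from [419.6 373.6 181.2] yaw 90.0 dyaw -8.0 F [-0.1 -0.  -2.2] open 58.0 grip 75.4 t 54.9
[[[-2.0, 0.97, -0.03], 0.6], [[-1.99, 0.99, -0.03], 0.6], [[-1.98, 1.01, -0.03], 0.6], [[-1.97, 1.03, -0.03], 0.6], [[-1.96, 1.05, -0.03], 0.6], [[-1.95, 1.07, -0.03], 0.6], [[-1.94, 1.09, -0.03], 0.6], [[-1.93, 1.11, -0.03], 0.6], [[-1.92, 1.13, -0.03], 0.6], [[-1.91, 1.15, -0.03], 0.6], [[-1.9, 1.17, -0.03], 0.6], [[-1.89, 1.19, -0.03], 0.6], [[-1.87, 1.21, -0.03], 0.6], [[-1.86, 1.23, -0.03], 0.6]]
```

Request:
send_rows(
  rows=[
    [5,[-2,1,-0.1],0.6],
    [5,[-2,1,-0.1],0.6],
    [5,[-2,1,-0.1],0.6],
    [5,[-2,1,0],0.6],
    [5,[-2,1,0],0.6],
    [5,[-1.9,1.1,0],0.6],
    [5,[-1.9,1.1,0],0.6],
  ],
)

```text
t: 55.78
tool_pos: [0.4866, 0.2326, 0.1819]
tool_rot: [-2.3, -2.137, 0.008]
contact_force: [-0.8, 0.0, -1.8]
opening: 0.058
grip_force: 75.3
```

Request:
send_rows(
  rows=[
    [5,[-1.9,1.1,0],0.6],
    [5,[-1.9,1.1,0],0.6],
    [5,[-1.9,1.2,0],0.6],
    [5,[-1.9,1.2,0],0.6],
    [5,[-1.9,1.2,0],0.6],
    [5,[-1.9,1.2,0],0.6],
    [5,[-1.9,1.2,0],0.2],
    [5,[0,0,0],0],
    [5,[0,0,0],0],
    [5,[0,0,0],0],
  ],
)

```text
t: 57.02
tool_pos: [0.555, 0.0937, 0.1845]
tool_rot: [-2.369, -2.062, 0.002]
contact_force: [0.1, 0.5, -1.6]
opening: 0.058
grip_force: 75.3
```

Run:
```python
from h import *
plan(.556,.093,.1045,82,1)
```

```text
from [555.   93.7 184.5] yaw 82.1 dyaw -0.1 F [ 0.1  0.5 -1.6] open 58.0 grip 75.3 t 57.0
[[[-0.05, 0.11, 8.0], 0.1]]
```

Request:
send_rows(
  rows=[
    [5,[0,0,1.5],0],
    [5,[0,0,2.5],0],
    [5,[0,0,2],0],
    [5,[0,0,1],0],
    [5,[0,0,0.5],0],
    [5,[0,0,0],0],
    [5,[0,0,0],0],
  ],
)

```text
t: 57.9
tool_pos: [0.5564, 0.093, 0.1113]
tool_rot: [2.37, 2.06, 0.002]
contact_force: [0.3, 0.6, -1.5]
opening: 0.0583
grip_force: 75.3
```

Run:
```python
from h import *
plan(.556,.0928,.1035,82,1)
```

```text
from [556.4  93.  111.3] yaw 82.0 dyaw -0.0 F [ 0.3  0.6 -1.5] open 58.3 grip 75.3 t 57.9
[[[-0.02, -0.04, 0.78], 0.0]]
```

Request:
send_rows(
  rows=[
    [5,[0,0,0.3],0],
    [5,[0,0,0.3],0],
    [5,[0,0,0.15],0],
    [5,[0,0,0],0],
    [5,[0,0,0],0],
  ],
)

```text
t: 58.52
tool_pos: [0.5558, 0.093, 0.1034]
tool_rot: [2.371, 2.061, 0.0]
contact_force: [-4.2, -0.1, 5.1]
opening: 0.0574
grip_force: 75.9
```

Request:
send_rows(
  rows=[
    [8.5,[0,0,0],0],
    [8.5,[0,0,0],0],
    [8.5,[0,0,0],0],
    [8.5,[0,0,0],0],
    [8.5,[0,0,-2],0],
    [8.5,[0,0,-4],0],
    [8.5,[0,0,-5],0],
    [8.5,[0,0,-5],0],
    [8.5,[0,0,0],0],
    [8.5,[0,0,0],0],
  ],
)

```text
t: 59.78
tool_pos: [0.5557, 0.093, 0.2636]
tool_rot: [2.37, 2.061, 0.001]
contact_force: [0.4, -0.4, -0.5]
opening: 0.085
grip_force: 0.0
```

Run:
```python
from h import *
w=grab('wrist','w15'); tins(w,.115,.135)
a=grab('top','top15'); tins(a); grab('scene','s15')
P=cloud(a);z=P[...,2]
k=(z>.125)&(z<.145)&(abs(P[...,0]-.45)<.05)&(abs(P[...,1]+.112)<.05)
if k.sum()>20: print('post',cv2.minAreaRect((P[k][:,:2]*1000).astype(np.float32)))
cv2.imwrite('pics/final.png',np.hstack([a['frame'][80:330,60:460,::-1],cv2.resize(load('s15')['frame'][120:320,100:420,::-1],(400,250))]))
print(ctrl.get_obs()['t'])
```

```text
tin px [278. 194.] ctr [556.   94.1] dims [104.  63.] short axis yaw -8.1 top 0.1242
tin px [247. 180.] ctr [547.1  21.4] dims [167. 218.] short axis yaw 81.9 top 0.028
post ((449.0801086425781, -114.2491455078125), (31.398155212402344, 30.692651748657227), 7.335319995880127)
59.925
```

View pics/final.png

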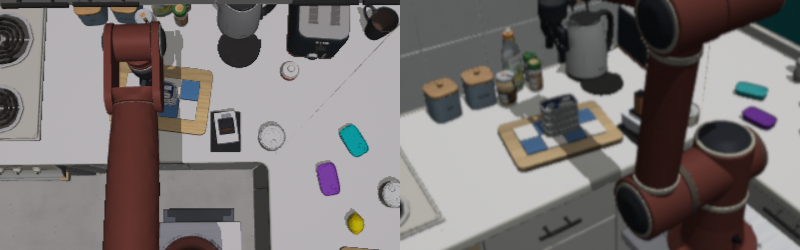

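The final view shows the four-tin stack straight on the tiles at (560,115), the roller on its mat at (226,128), the round tin (271,136) and timer (290,70) in place, and no blue tins left over. Handing in.

```bash
python3 -c "
from station import ctrl
print(ctrl.finish_job())"
```

```text
the job is handed in; nothing more can be done
None
```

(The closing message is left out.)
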